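Set the knurled nut on the collar mandrel

ROBOT

A 6-joint arm with a two-finger parallel gripper is mounted at the origin on a cart in front of the work surface, level with it; the furniture and walls round the work are solid. World frame = base frame: x ahead of the robot, y to its left, z up, the work surface at z = 0. Lengths are in m, angles in rad, forces in N, time in s.
With the tool pointing down it reaches from about 0.25 to 0.775 m from the base axis. Payload 4 kg.
Tool frame: the origin (TCP) lies midway between the tips of the shut fingers; the grasp point (between the pads) lies grip_point_offset behind it (grip_point_offset is the distance from the TCP to the grasp point, in m); z points along the fingers, y is the line along which they close (so a half turn about z gives the same grasp; the last joint's range is limited). The gripper opens to 94 mm and grips with 3 to 60 N. Pads are 16 mm wide; open, the fingers measure 119 mm over their backs; the gripper's body (75 mm by 177 mm) begins 78 mm behind the grasp point.
Start: joints at [-1.252, 0.087, 1.371, -0, 1.684, -0.103], TCP at [0.225, -0.502, 0.206] pointing down, gripper open.
Joint ranges: [-3.1, 3.1], [-0.76, 2.03], [0.27, 2.55], [-1.08, 4.22], [0.17, 2.65], [-2.57, 2.57]. Speed limits (rad/s): [2.79, 2.79, 3.14, 3.14, 3.14, 3.14].

INTERFACE

Orientations are given as [roll, pitch, yaw] about the fixed x, y, z axes, in that order (R = Rz(yaw) Ry(pitch) Rx(roll)).
In Python, from bench import * gives the robot as it stands. The module is installed in compiled form; this text tells all that it offers.
- The arm moves only by the tool apply_moves, never from a script. Its argument "commands" is a list of rows, each a list of 7 numbers: the turn, a rotation vector about the world's x, y, z in rad, then the shift along the world's x, y, z in m, then the opening in per cent of the stroke, from 0 (shut) to 100 (fully open). In form: [[ax, ay, az, x, y, z, jaw], ...]. A call has exactly 5 rows; each row is the pose to reach, as a shift and turn from the pose commanded when the call began; what a row does not reach only later rows make up. A row lasts 1/10 s, in which the tool goes at most 50 mm and 8.59 degrees, less where a joint would pass 70% of its speed; a pose out of reach is approached as far as the arm can. A call with a gripper value outside its range is refused whole. The fingers move at their own pace and stop on an object; the grip force is fixed at half the most. Time passes only in rows, so rows that repeat a pose let the fingers close, or fill a call up. It gives the time, the measured TCP pose, the force, the opening and the grip force at its end, in the units of the state.
- get_obs(): the state, without advancing time (a new reading comes with each control period).
- snapshot(name): name is "scene" or "side" or "wrist"; returns a dict with "pixels" (400x640x3 uint8, red, green, blue), "vertical_fov" (degrees; the focal length in pixels is half the picture's height over the tangent of half this angle, whatever the lens; pixels are square), "cx", "cy" (the principal point, pixels), "rvec" (rotation vector, rad) and "tvec" (3), from world to camera coordinates, as OpenCV has them. Camera axes: x right, y down, z forward; pixel columns grow to the right and rows downward; lengths in m; the calibration is good to about 2 mm. The wrist camera is an equidistant fisheye: a pixel r from the principal point sees the ray r / f radians off the axis. A picture is of the moment at which its call begins. There is no depth.
- close_job(): hands the job in; it is judged then, once.
Trained networks look in the newest picture that a camera, given by its name, has taken for a name from the list of things; names that differ only in an ending like _2 or _b are one class to them, and where a whole thing is asked for, a point or a joint stands for the part that bears it (a point fixed in the world has none). Each returns a list of dicts, best first, with "score" (0 to 1); they miss things now and then, are a little off and sometimes report something else, mostly with a low value. They report only what shows in the picture. A call takes as long as a camera call. They do not tell look-alikes from the thing itself.
- masks_of(camera, query): "mask" (400x640 bool, what is visible of it) and "extent" ([left, top, right, bottom] in pixels, round what is visible of it).
- place_of(camera, query): "pixel" ([column, row] in pixels: a listed point, or the origin of a listed thing).
The state is a dict: "time": time; "joint_positions": joint angles; "qvel": joint speeds; "joint_torque": joint torques, N m; "tool_pos": TCP position; "ee_rot": TCP orientation; "wrist_force": force on the tool from outside, world axes, zero at the start; "wrist_torque": the same for the moment, N m; "width": finger opening in m; "finger_force": force on a finger pad.
Only numpy, scipy, OpenCV 4.12 (cv2) and the standard library are available. Lean on these libraries where they do the work, as an engineer would, in place of code of your own. Each camera call takes 0.05 s, during which the arm holds its last target. There are 200 camera calls.

TASK

Load the loose aluminium collar onto the mandrel of the bench fixture, right down on its seat with the end it stands on downward, then put the knurled nut on after it and screw it down clockwise until it bottoms out tight on the collar. Back the nut off a quarter turn so that the collar can spin freely under it, and finish there still gripping the nut and holding it in that position, so that I can nip up its lock screw. Leave the caliper where it lies.

Things in the scene. Friction and masses are not known exactly. Their poses are not given: they have to be found in the camera images.
- fixture: collar mandrel, fixed to the table right of the grey bin: dark steel base plate 96 x 84 x 12 mm with four screw heads 3 mm proud near its corners, an upright bright steel mandrel in its middle. Origin on the mandrel's axis at table height; z up along the mandrel, x along the 96 mm side. It does not move
- seat (a point): middle of the mandrel's seat, a flange 49 mm across, 16 mm above the table. From here a plain register 20 mm in diameter rises to 49 mm above the table, then the thread. A collar down on the seat has its top at 57 mm above the table
- thread_top (a point): on the mandrel's axis at the upper ends of its thread, 66.7 mm above the table. Right-hand thread with two starts, 19.6 mm outside and 13.6 mm root diameter, lead 12 mm per turn (6 mm from crest to crest), axes as the fixture's
- nose_tip (a point): tip of the mandrel, 79.7 mm above the table, 6.6 mm across; the plain nose widens to 13.6 mm in diameter 6.5 mm below the tip and stays so down to the thread. Axes as the fixture's
- collar: loose collar: turned aluminium sleeve, open right through, 41 mm in diameter, 41 mm tall, 0.055 kg, upright on the table; clear bore 22 mm in the lower half, wider above; a pin head stands 1 mm proud on its +y side. The only collar on the robot's table (those on the bench to the left are not used). Origin at the centre of its underside, z up
- nut: knurled round steel nut, 46 mm in diameter, 22 mm tall, open right through, 0.2 kg, on the table threaded end down: plain band 43 mm across over the lowest 6 mm, knurled above, a 0.5 mm lip round the bore underneath. Origin at the centre of its underside, z up; x along the two slots in its top face. Clockwise from above screws it down, 12 mm per turn; 1.1 mm of end play
- nut_lugs (a point): on the nut's axis, 6 mm above its underside, at its two inner thread lugs (on its +x and -x sides, each 50 degrees long), which leave 15.6 mm clear in the 21.8 mm bore. Put over the nose with its x axis 150 to 160 degrees anticlockwise of tight (equal to 20 to 30 degrees clockwise: two starts) it rests 60 mm above the table and needs 150 to 160 degrees to tighten
- nut_grip (a point): on the nut's axis at the middle of the knurled grip, 14 mm above its underside. Tight on a seated collar the nut's underside is 56.5 mm above the table and its x axis in line with the fixture's, either way round (give or take 15 degrees, by how hard). The torque climbs there from under 0.1 to 0.3 N m within 20 degrees (30 N on the collar). Backing off takes as much; it stays where it is left
- caliper: sliding caliper, 52 x 205 x 12 mm, lying at the table's far edge beyond the fixture; leave it. Origin at the centre of its underside
- carton: small closed orange carton, 71 x 110 x 45 mm, beside the near side of the grey bin; not used, it does not move. Origin at the centre of its underside, y along the 110 mm side
Things that resemble listed ones, but are neither listed nor needed, are in the scene too. Leave any green look-alike of the collar alone.

How it is judged:
On the way, in this order (a step that is already met when the one before it is completed fails the run):
1. the collar is on the mandrel, down on its seat (horizontal distance between collar and fixture below 0.004 m and z of collar in the frame of fixture below 0.0175 m and angle between collar's own z axis and vertical below 0.06 rad), for 0.2 s.
2. the nut is screwed down tight on the seated collar (pressing on it with more than 10 N, within 20 degrees of the tight position) (horizontal distance between each of nut, collar and fixture below 0.004 m and z of nut in the frame of fixture below 0.0578 m and angle between the x axis of nut and the x axis of fixture, either way round below 0.35 rad and contact force between nut and collar above 10 N and z of collar in the frame of fixture below 0.0175 m), for 0.1 s.
At the end, for the whole second after the job is handed in: The nut is on the mandrel's thread, a quarter turn (50 to 130 degrees) back from tight, not touching the collar and at most 4.6 mm above it, still, and gripped by the fingers with more than 4 N; the collar is down on the seat within 1.5 mm, upright and within 4 mm of the mandrel's axis (all of step 1 and angle between the x axis of nut and the x axis of fixture, either way round above 0.87 rad and z of nut in the frame of fixture between 0.0569 and 0.0613 m and horizontal distance between nut and fixture below 0.004 m and angle between nut's own z axis and vertical below 0.1 rad and angular speed of nut below 0.2 rad/s and contact force between the fingers and nut above 4 N and contact force between nut and collar below 0.3 N); the arm keeps its last pose, push and grip.
It fails at once if the caliper is moved more than 25 mm (distance of caliper from where it was at the start of the episode above 0.025 m).
It also fails if it takes over 69 s, if anything falls off the work surface, if the arm or the gripper's body presses on something with over 40 N, if the wrist force passes 120 N, or if a joint passes its speed limit or range.

## Working session

There is one attempt and no reset: what is moved stays moved. The work goes in short steps, Python scripts to look and compute and a tool call to move; the robot and the scene stay as the last step left them, time stands still between calls to the robot, and variables do not carry over. Pictures are saved under pics/ and viewed, at most 10 in all, crops included, and the job is handed in when it is done.

Besides the shell and the picture viewer there is one more tool, called after "Call:" as name(argument=value, ...) on one line, values as JSON. apply_moves: Moves the arm, as the interface text tells. Its arguments: {"type":"object","properties":{"commands":{"type":"array"}},"required":["commands"]}

```bash
mkdir -p pics; cat > h.py <<'E'
from bench import *
import numpy as np, cv2
def snap(n,save=None):
    s=snapshot(n)
    if save: cv2.imwrite(f'pics/{save}.png',s['pixels'][:,:,::-1])
    return s
def ray(s,px):
    R=cv2.Rodrigues(np.array(s['rvec'],float))[0];t=np.array(s['tvec'],float)
    f=200/np.tan(np.radians(s['vertical_fov'])/2)
    d=np.array([(px[0]-s['cx'])/f,(px[1]-s['cy'])/f])
    if s.get('fish'):
        r=np.hypot(*d); v=np.array([*(d/max(r,1e-9)*np.sin(r)),np.cos(r)])
    else: v=np.array([*d,1.])
    return -R.T@t, R.T@v
def at(s,px,z):
    o,d=ray(s,px); return o+d*(z-o[2])/d[2]
def proj(s,P):
    R=cv2.Rodrigues(np.array(s['rvec'],float))[0];t=np.array(s['tvec'],float)
    f=200/np.tan(np.radians(s['vertical_fov'])/2)
    c=R@np.array(P,float)+t
    if s.get('fish'):
        r=np.hypot(c[0],c[1]);th=np.arctan2(r,c[2]);return np.array([s['cx']+f*th*c[0]/r,s['cy']+f*th*c[1]/r])
    return np.array([s['cx']+f*c[0]/c[2],s['cy']+f*c[1]/c[2]])
E
python3 - <<'E'
from h import *
np.set_printoptions(precision=4,suppress=True)
o=get_obs(); print(o['time'],o['tool_pos'],o['ee_rot'],o['width'],[k for k in o]); 
import bench
try: print(grip_point_offset)
except Exception as e: print(e)
Z=dict(collar=0,nut=0,nut_grip=.014,nut_lugs=.006,fixture=0,seat=.016,thread_top=.0667,nose_tip=.0797,caliper=0,carton=0)
for c in ['scene','side','wrist']:
    s=snap(c,c+'0'); s['fish']=c=='wrist'
    print(c,s['vertical_fov'],ray(s,(320,200)))
    for q in Z:
        for r in place_of(c,q)[:3]:
            print(q,round(r['score'],2),np.round(r['pixel'],1),at(s,r['pixel'],Z[q]))
print(get_obs()['time'])
E
```

```text
0.0 [ 0.225  -0.5013  0.2043] [-3.1394 -0.0002  0.4218] 0.09390076252597314 ['time', 'joint_positions', 'qvel', 'joint_torque', 'tool_pos', 'ee_rot', 'wrist_force', 'wrist_torque', 'finger_force', 'width']
0.0188
scene 53.43661707853952 (array([0.1867, 0.4341, 0.5596]), array([ 0.3562, -0.7437, -0.566 ]))
collar 0.92 [360.8 231. ] [ 0.404  -0.2256  0.    ]
collar 0.77 [408.2 248.4] [ 0.2928 -0.2098  0.    ]
nut 0.82 [374.7 204.2] [ 0.4081 -0.3365  0.    ]
nut_grip 0.62 [375.5 197.3] [ 0.4099 -0.3459  0.014 ]
nut_lugs 0.71 [373.1 199. ] [ 0.4163 -0.348   0.006 ]
fixture 0.73 [316.6 206.4] [ 0.535 -0.273  0.   ]
seat 0.7 [315.8 201.2] [ 0.536  -0.2716  0.016 ]
thread_top 0.82 [316.  179.9] [ 0.5408 -0.2863  0.0667]
thread_top 0.71 [377.1 196.4] [ 0.3862 -0.2754  0.0667]
nose_tip 0.68 [317.7 179.6] [ 0.5284 -0.27    0.0797]
caliper 0.61 [266.5 187. ] [ 0.6935 -0.3015  0.    ]
carton 0.94 [348.2 283.6] [ 0.3722 -0.0671  0.    ]
side 51.47661842158921 (array([ 0.4448, -0.9182,  0.5491]), array([ 0.0335,  0.8224, -0.568 ]))
collar 0.77 [290.6 229.6] [ 0.4115 -0.2319  0.    ]
collar 0.61 [234.  221.7] [ 0.2888 -0.2025  0.    ]
nut 0.98 [287.8 265.4] [ 0.409  -0.3399  0.    ]
nut_grip 0.67 [288.2 265.1] [ 0.4106 -0.3538  0.014 ]
nut_lugs 0.7 [286.7 266.8] [ 0.4075 -0.3499  0.006 ]
nut_lugs 0.46 [286.2 265.1] [ 0.4064 -0.3453  0.006 ]
fixture 0.9 [349.5 242.3] [ 0.532  -0.2753  0.    ]
seat 0.87 [347.  233.3] [ 0.527 -0.266  0.016]
seat 0.56 [279.  188.1] [ 0.3811 -0.0953  0.016 ]
thread_top 0.88 [346.2 215.5] [ 0.5224 -0.2736  0.0667]
nose_tip 0.78 [345.2 208.9] [ 0.5201 -0.2696  0.0797]
caliper 0.82 [424.9 245.1] [ 0.6836 -0.2868  0.    ]
carton 0.81 [279.1 187.2] [ 0.3793 -0.0666  0.    ]
carton 0.33 [285.8 267.3] [ 0.4054 -0.3449  0.    ]
wrist 65.70646984690485 (array([ 0.2893, -0.4736,  0.3848]), array([-0.2328, -0.0893, -0.9684]))
collar 0.6 [146.9  52.8] [ 0.2892 -0.2048  0.    ]
1.65
```

```bash
python3 - <<'E'
import cv2,numpy as np
a=cv2.imread('pics/scene0.png')[130:330,220:480];b=cv2.imread('pics/side0.png')[150:350,180:440]
cv2.imwrite('pics/c0.png',np.vstack([cv2.resize(x,(780,300) if 0 else None,fx=1.45,fy=1.45,interpolation=3) if 0 else cv2.resize(x,(390,300)) for x in (a,b)]))
cv2.imwrite('pics/c0.png',np.hstack([cv2.resize(x,(400,308),interpolation=3) for x in (a,b)]))
E
```

```text
(no output)
```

View pics/c0.png

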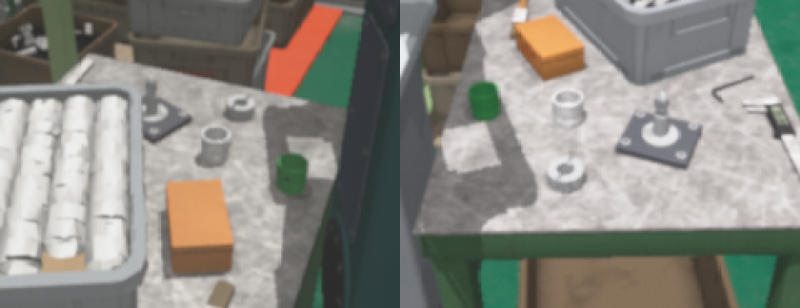

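View pics/wrist0.png

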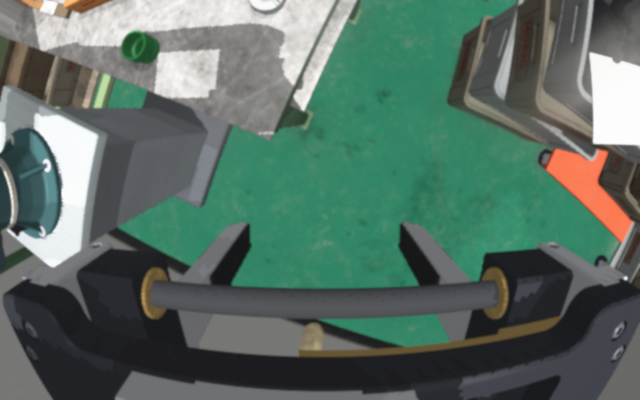

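Call:
apply_moves(commands=[[0, 0, 0, 0.035, 0.035, 0.01, 100], [0, 0, 0, 0.07, 0.07, 0.02, 100], [0, 0, 0, 0.105, 0.105, 0.02, 100], [0, 0, 0, 0.14, 0.14, 0.02, 100], [0, 0, 0, 0.17, 0.175, 0.02, 100]])

```text
time: 2.15
tool_pos: [0.3966, -0.3252, 0.2258]
ee_rot: [3.141, -0.001, 0.422]
wrist_force: [0.7, -0.9, 0.3]
width: 0.0943
finger_force: 0.0
```

Call:
apply_moves(commands=[[0, 0, 0, 0.005, 0.035, 0, 100], [0, 0, 0, 0.005, 0.045, 0, 100], [0, 0, 0, 0.005, 0.045, 0, 100], [0, 0, 0, 0.005, 0.045, 0, 100], [0, 0, 0, 0.005, 0.045, 0, 100]])

```text
time: 2.65
tool_pos: [0.3997, -0.2832, 0.2254]
ee_rot: [3.141, 0.0, 0.42]
wrist_force: [-0.4, 0.1, -0.2]
width: 0.094
finger_force: 0.0
```

```bash
cat > look.py <<'E'
import sys
from h import *
np.set_printoptions(precision=4,suppress=True)
o=get_obs(); print(o['time'],o['tool_pos'],o['ee_rot'],o['width'],o['joint_positions'],o['wrist_force'])
Z=dict(collar=0,nut=0,nut_grip=.014,nut_lugs=.006,fixture=0,seat=.016,thread_top=.0667,nose_tip=.0797,caliper=0)
def look(c,qs,save=None,zs={}):
    s=snap(c,save); s['fish']=c=='wrist'
    for q in qs:
        for r in place_of(c,q)[:2]:
            print(c,q,round(r['score'],2),np.round(r['pixel'],1),at(s,r['pixel'],zs.get(q,Z[q])))
    return s
E
python3 - <<'E'
from look import *
s=look('wrist',Z,'w1')
print(ray(s,(320,200)))
E
```

```text
2.65 [ 0.3997 -0.2832  0.2254] [3.1412 0.0004 0.4197] 0.09402650511099257 [-0.7318 -0.0507  1.4716 -0.0005  1.7204  0.4191] [-0.3913  0.1284 -0.2454]
wrist collar 0.84 [242.4 221.4] [ 0.2931 -0.205   0.    ]
wrist collar 0.7 [285.3 153.3] [ 0.4057 -0.2249  0.    ]
wrist nut 0.9 [367.2 185.5] [ 0.4106 -0.342   0.    ]
wrist nut_grip 0.92 [371.6 189. ] [ 0.4107 -0.3463  0.014 ]
wrist nut_lugs 0.69 [364.9 190.2] [ 0.4044 -0.3407  0.006 ]
wrist fixture 0.93 [357.8  81.2] [ 0.531  -0.2725  0.    ]
wrist fixture 0.37 [367.6 184. ] [ 0.4127 -0.3416  0.    ]
wrist seat 0.87 [359.3  74.8] [ 0.5367 -0.2702  0.016 ]
wrist thread_top 0.94 [364.1  70.6] [ 0.5338 -0.271   0.0667]
wrist thread_top 0.42 [364.8  70.7] [ 0.534  -0.2717  0.0667]
wrist nose_tip 0.61 [364.4  71.9] [ 0.5299 -0.2712  0.0797]
(array([ 0.4638, -0.2551,  0.4047]), array([-0.2332, -0.0892, -0.9683]))
```

View pics/w1.png

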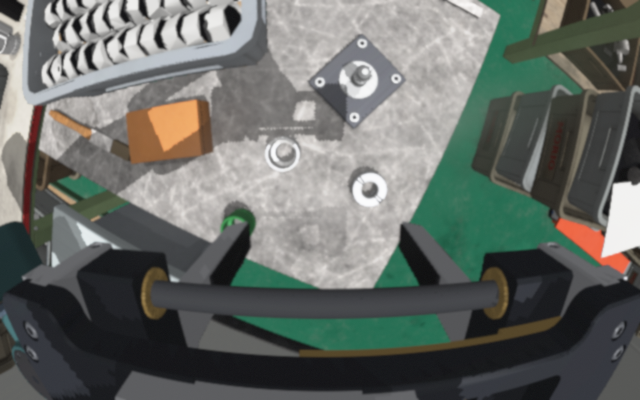

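```bash
python3 - <<'E'
from look import *
s=snapshot('wrist'); s['fish']=1
P=[at(s,p,.015)[:2] for p in [(362,43),(396,78),(355,118),(319,82)]]
print(P); P=np.array(P)
for i in range(4):
    d=P[(i+1)%4]-P[i]; print(np.hypot(*d),np.degrees(np.arctan2(d[1],d[0])))
print(P.mean(0))
for p in [(268,15),(262,50),(240,70),(28,95)]: print(p,at(s,p,.1),at(s,p,.0))
E
python3 - <<'E'
import cv2
a=cv2.imread('pics/w1.png')[25:215,255:415]
cv2.imwrite('pics/c1.png',cv2.resize(a,None,fx=3.1,fy=3.1,interpolation=cv2.INTER_CUBIC))
E
```

```text
3.15 [ 0.4001 -0.282   0.2255] [3.1415 0.     0.4216] 0.09380376717320009 [-0.7297 -0.0514  1.4722 -0.0001  1.7207  0.4195] [-0.3052 -0.1666  0.2216]
[array([ 0.5773, -0.2547]), array([ 0.5547, -0.3122]), array([ 0.4849, -0.2864]), array([ 0.5078, -0.2269])]
0.06180432241013037 -111.3981430106647
0.07443227965656679 159.7120325368674
0.06377714116144555 68.97613858002688
0.07483679756631453 -21.80340819145465
[ 0.5312 -0.2701]
(268, 15) [ 0.5432 -0.1566  0.1   ] [ 0.5691 -0.1247  0.    ]
(262, 50) [ 0.5067 -0.1672  0.1   ] [ 0.5206 -0.1388  0.    ]
(240, 70) [ 0.4799 -0.1547  0.1   ] [ 0.485  -0.1222  0.    ]
(28, 95) [0.3591 0.1602 0.1   ] [0.3246 0.2961 0.    ]
```

View pics/c1.png

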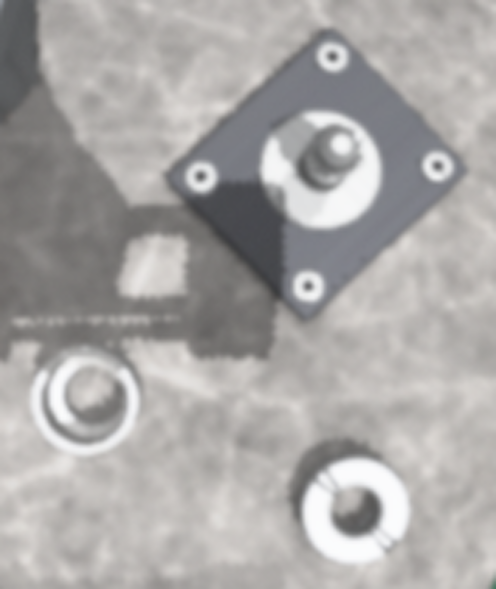

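```bash
python3 - <<'E'
from look import *
s=snapshot('wrist'); s['fish']=1
a,b=[at(s,p,.022)[:2] for p in [(359.8,180.8),(380.2,200.2)]]
print(a,b,np.degrees(np.arctan2(*(b-a)[::-1])),(a+b)/2)
# nut outer top circle, collar top circle from crop
for (x,y,z) in [(355,511,.022),(86,400,.041)]: print(at(s,(255+x/3.1,25+y/3.1),z))
t=snap('side')
for p in [(336,202),(408,178)]: print(at(t,p,0))
i=cv2.imread('pics/side0.png')[90:240,230:480]
cv2.imwrite('pics/c2.png',cv2.resize(i,(800,480),interpolation=cv2.INTER_CUBIC))
E
```

```text
3.2 [ 0.4002 -0.2819  0.2255] [3.1415 0.     0.4217] 0.09384344612282698 [-0.7295 -0.0514  1.4722 -0.0001  1.7207  0.4195] [ 0.8319 -0.372  -0.6395]
[ 0.4157 -0.3246] [ 0.4038 -0.3599] -108.66857877870649 [ 0.4098 -0.3422]
[ 0.4103 -0.3411  0.022 ]
[ 0.41   -0.2241  0.041 ]
[ 0.5139 -0.1319  0.    ]
[ 0.7035 -0.0287  0.    ]
```

View pics/c2.png

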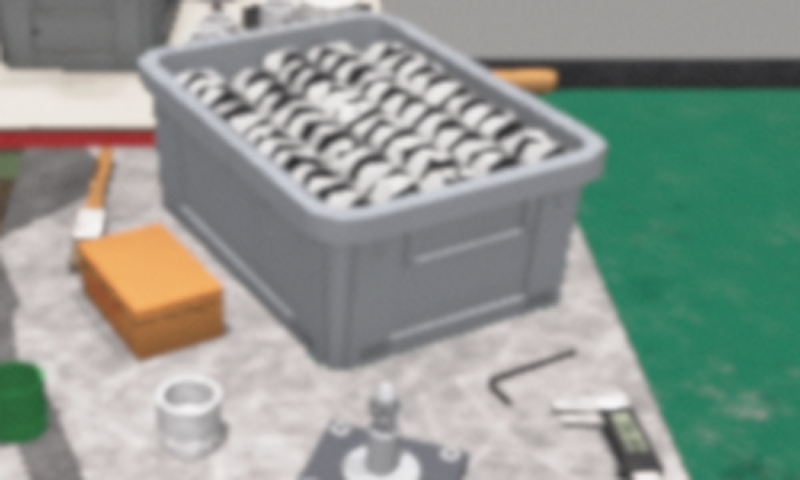

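```bash
python3 - <<'E'
from look import *
s=snapshot('wrist'); s['fish']=1
t=snapshot('side')
for z in [0,.05,.1,.12,.14,.16]:
    print(z,proj(s,(.512,-.138,z)),proj(t,(.512,-.138,z)), at(t,(334,157),z)[:2])
i=cv2.imread('pics/w1.png')[0:130,180:340]
cv2.imwrite('pics/c3.png',cv2.resize(i,(640,520),interpolation=cv2.INTER_CUBIC))
E
```

```text
3.3 [ 0.4002 -0.2818  0.2255] [3.1415 0.     0.4219] 0.09404968626768433 [-0.7293 -0.0515  1.4723 -0.      1.7208  0.4195] [-0.6702  0.0341  0.3359]
0 [258.8775  55.6824] [335.3537 203.5243] [0.5224 0.0841]
0.05 [250.1281  47.1528] [336.0675 185.2254] [ 0.5153 -0.0071]
0.1 [238.8132  36.2424] [336.8257 165.7899] [ 0.5083 -0.0984]
0.12 [233.3159  30.9907] [337.1423 157.6735] [ 0.5054 -0.1349]
0.14 [227.1113  25.1021] [337.467  149.3503] [ 0.5026 -0.1714]
0.16 [220.0647  18.4645] [337.8001 140.8123] [ 0.4998 -0.2079]
```

View pics/c3.png

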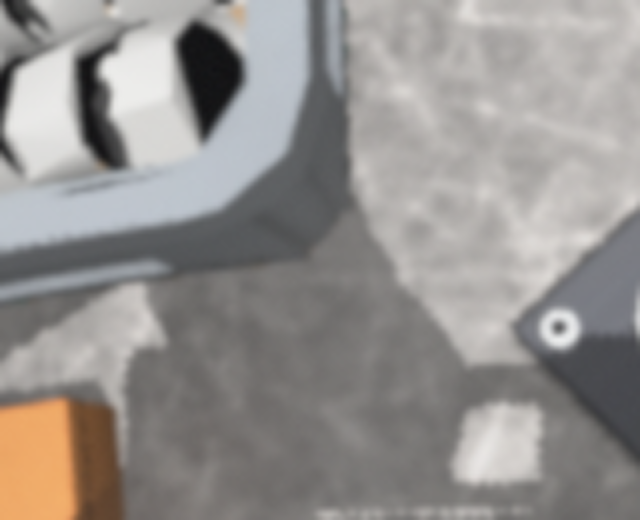

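Call:
apply_moves(commands=[[0, 0, 0, 0.002, 0.014, -0.025, 100], [0, 0, 0, 0.004, 0.028, -0.055, 100], [0, 0, 0, 0.006, 0.042, -0.085, 100], [0, 0, 0, 0.008, 0.056, -0.106, 100], [0, 0, 0, 0.008, 0.056, -0.106, 100]])

```text
time: 3.9
tool_pos: [0.4062, -0.2231, 0.116]
ee_rot: [-3.135, 0.004, 0.424]
wrist_force: [-0.6, 1.2, -0.4]
width: 0.0939
finger_force: 0.0
```

```bash
python3 - <<'E'
from look import *
s=look('wrist',['collar'],'w2')
print(proj(s,(.408,-.2255,.041)))
i=cv2.imread('pics/w2.png')[120:320,220:420]
cv2.imwrite('pics/c4.png',cv2.resize(i,(600,600),interpolation=cv2.INTER_CUBIC))
E
```

```text
3.9 [ 0.4062 -0.2231  0.116 ] [-3.1349  0.0035  0.4239] 0.09392951265660279 [-0.6249 -0.0653  1.7033  0.0003  1.5111  0.522 ] [-0.5835  1.2246 -0.3811]
wrist collar 0.75 [268.5 277.7] [ 0.2952 -0.2062  0.    ]
[327.7069 204.2629]
```

View pics/c4.png

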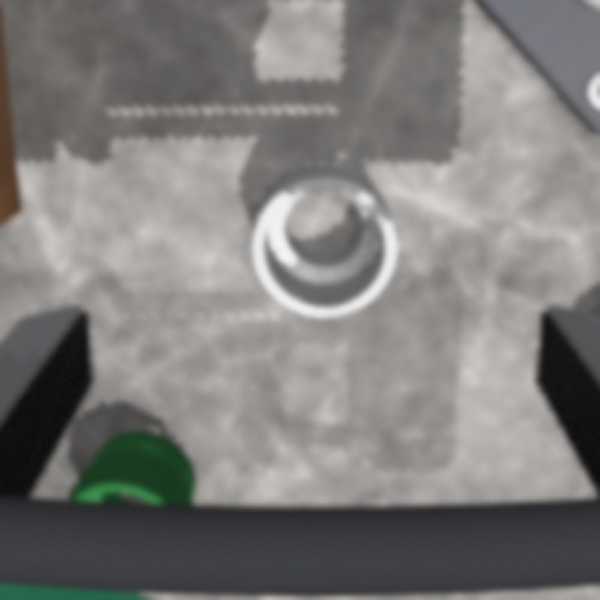

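Call:
apply_moves(commands=[[0, 0, 0, 0.002, 0.0005, -0.035, 100], [0, 0, 0, 0.002, 0.0005, -0.075, 100], [0, 0, 0, 0.002, 0.0005, -0.115, 100], [0, 0, 0, 0.002, 0.0005, -0.115, 0], [0, 0, 0, 0.002, 0.0005, -0.115, 0]])

```text
time: 4.5
tool_pos: [0.411, -0.2266, 0.0058]
ee_rot: [3.14, -0.001, 0.421]
wrist_force: [0.5, -0.7, 0.1]
width: 0.0815
finger_force: 0.0
```

Call:
apply_moves(commands=[[0, 0, 0, 0, 0, 0, 0], [0, 0, 0, 0, 0, 0, 0], [0, 0, 0, 0, 0, 0, 0], [0, 0, 0, 0, 0, 0, 70], [0, 0, 0, 0, 0, 0, 70]])

```text
time: 5.0
tool_pos: [0.4103, -0.2254, 0.0048]
ee_rot: [3.141, -0.0, 0.422]
wrist_force: [0.6, -0.1, -0.3]
width: 0.0656
finger_force: 0.0
```

Call:
apply_moves(commands=[[0, 0, 0, 0, 0, 0, 0], [0, 0, 0, 0, 0, 0, 0], [0, 0, 0, 0, 0, 0, 0], [0, 0, 0, 0, 0, 0, 0], [0, 0, 0, 0, 0, 0, 0]])

```text
time: 5.5
tool_pos: [0.4101, -0.2252, 0.0045]
ee_rot: [-3.141, 0.0, 0.422]
wrist_force: [-0.3, 0.4, 0.0]
width: 0.0399
finger_force: 30.0
```

Call:
apply_moves(commands=[[0, 0, 0, 0, 0, 0, 65], [0, 0, 0, 0, 0, 0, 65], [0, 0, -0.1, 0, 0, 0, 65], [0, 0, -0.24, 0, 0, 0, 65], [0, 0, -0.39, 0, 0, 0, 65]])

```text
time: 6.0
tool_pos: [0.4102, -0.2254, 0.0045]
ee_rot: [3.141, -0.0, 0.026]
wrist_force: [1.0, -1.0, 0.4]
width: 0.0613
finger_force: 0.0
```

Call:
apply_moves(commands=[[0, 0, -0.15, 0, 0, 0, 65], [0, 0, -0.3, 0, 0, 0, 65], [0, 0, -0.45, 0, 0, 0, 65], [0, 0, -0.6, 0, 0, 0, 65], [0, 0, -0.75, 0, 0, 0, 65]])

```text
time: 6.5
tool_pos: [0.4102, -0.2254, 0.0045]
ee_rot: [3.141, -0.0, -0.724]
wrist_force: [-0.9, -0.4, 0.2]
width: 0.0608
finger_force: 0.0
```

Call:
apply_moves(commands=[[0, 0, -0.15, 0, 0, 0, 65], [0, 0, -0.3, 0, 0, 0, 65], [0, 0, -0.43, 0, 0, 0, 65], [0, 0, -0.43, 0, 0, 0, 0], [0, 0, -0.43, 0, 0, 0, 0]])

```text
time: 7.0
tool_pos: [0.4102, -0.2253, 0.0045]
ee_rot: [3.142, -0.0, -1.146]
wrist_force: [-0.5, -0.0, 0.3]
width: 0.0486
finger_force: 0.0
```

Call:
apply_moves(commands=[[0, 0, 0, 0, 0, 0, 0], [0, 0, 0, 0, 0, 0, 0], [0, 0, 0, 0, 0, 0, 0], [0, 0, 0, 0, 0, 0, 0], [0, 0, 0, 0, 0, 0, 0]])

```text
time: 7.5
tool_pos: [0.4101, -0.2253, 0.0045]
ee_rot: [3.141, -0.0, -1.148]
wrist_force: [0.3, -0.7, -0.0]
width: 0.0401
finger_force: 30.0
```

Call:
apply_moves(commands=[[0, 0, 0, 0, 0, 0.04, 0], [0, 0, 0, 0.005, -0.002, 0.085, 0], [0, 0, 0, 0.025, -0.009, 0.11, 0], [0, 0, 0, 0.045, -0.017, 0.11, 0], [0, 0, 0, 0.045, -0.017, 0.11, 0]])

```text
time: 8.0
tool_pos: [0.4573, -0.2433, 0.1157]
ee_rot: [-3.14, -0.003, -1.148]
wrist_force: [-0.5, -0.1, -0.7]
width: 0.0404
finger_force: 30.0
```

```bash
python3 - <<'E'
from look import *
s=look('wrist',['fixture','seat','thread_top','nose_tip'],'w3')
look('side',['nose_tip','thread_top','collar']);look('scene',['nose_tip','thread_top','collar'])
for P in [(.531,-.271,.0797),(.5773,-.2547,.015),(.5547,-.3122,.015),(.4849,-.2864,.015),(.5078,-.2269,.015)]: print(proj(s,P))
i=cv2.imread('pics/w3.png'); cv2.imwrite('pics/c5.png',i)
E
```

```text
8.0 [ 0.4573 -0.2433  0.1157] [-3.1396 -0.0026 -1.1476] 0.04044994331551479 [-0.5986  0.0491  1.5904  0.0003  1.4988  2.1197] [-0.4957 -0.1084 -0.7303]
wrist fixture 0.82 [272.2 138.8] [ 0.5263 -0.2719  0.    ]
wrist seat 0.7 [266.  134.8] [ 0.5308 -0.2749  0.016 ]
wrist thread_top 0.57 [251.3 141.5] [ 0.5312 -0.2716  0.0667]
wrist nose_tip 0.79 [245.8 142.7] [ 0.532  -0.2713  0.0797]
wrist nose_tip 0.38 [329.  240.3] [ 0.4481 -0.2292  0.0797]
side nose_tip 0.67 [347.1 207.4] [ 0.5243 -0.2647  0.0797]
side thread_top 0.76 [348.5 216.5] [ 0.5265 -0.2769  0.0667]
side collar 0.91 [236.1 221.3] [ 0.2931 -0.2011  0.    ]
side collar 0.84 [309.  192.7] [ 0.4518 -0.092   0.    ]
scene nose_tip 0.57 [316.3 180.1] [ 0.5304 -0.2667  0.0797]
scene nose_tip 0.31 [377.  203.5] [ 0.3729 -0.2311  0.0797]
scene thread_top 0.98 [315.7 182.2] [ 0.537  -0.2767  0.0667]
scene collar 0.92 [342.3 180.7] [ 0.522  -0.4072  0.    ]
scene collar 0.88 [406.8 252.4] [ 0.2923 -0.1965  0.    ]
[246.9039 143.5844]
[214.089  135.9052]
[258.8245  87.3879]
[317.3512 143.3084]
[269.2541 191.7143]
```

View pics/c5.png

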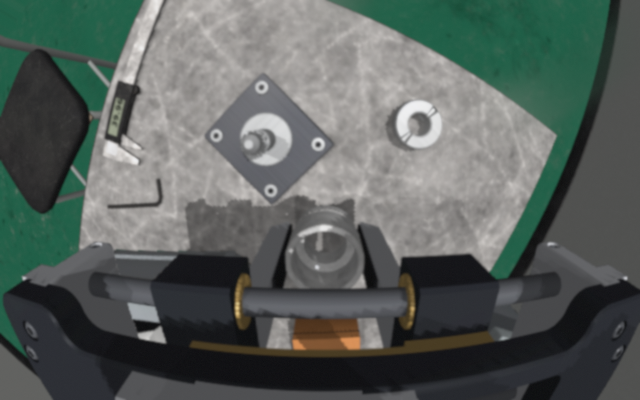

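```bash
python3 - <<'E'
from look import *
s=snapshot('wrist'); s['fish']=1
g=cv2.cvtColor(s['pixels'],cv2.COLOR_RGB2GRAY)
P=[]
for p in [(216,135),(262,87),(318,144),(270.5,190)]:
    x,y=int(p[0])-7,int(p[1])-7; w=g[y:y+15,x:x+15].astype(float); w=np.where(w>150,1.,0)
    yy,xx=np.mgrid[0:15,0:15]; c=(x+(w*xx).sum()/w.sum(),y+(w*yy).sum()/w.sum()); P.append(at(s,c,.015)[:2]); print(c,w.sum())
P=np.array(P);print(P,P.mean(0))
for i,j in [(0,3),(1,2)]+[(0,1),(3,2)]:
    d=P[j]-P[i];print(np.hypot(*d),np.degrees(np.arctan2(d[1],d[0])))
E
```

```text
8.65 [ 0.4551 -0.2423  0.1145] [ 3.1416 -0.     -1.1483] 0.03995777055987409 [-0.5992  0.0469  1.595  -0.      1.4997  2.1199] [-0.1718 -0.635  -1.0971]
(np.float64(213.3875), np.float64(132.85)) 80.0
(np.float64(259.77777777777777), np.float64(84.76543209876543)) 81.0
(np.float64(316.21276595744683), np.float64(141.88297872340425)) 94.0
(np.float64(268.05882352941177), np.float64(187.9294117647059)) 85.0
[[ 0.576  -0.2563]
 [ 0.5519 -0.3136]
 [ 0.4838 -0.2861]
 [ 0.5076 -0.229 ]] [ 0.5298 -0.2713]
0.073685635205717 158.26842105333697
0.073469044670096 158.01302907340576
0.062174409553387544 -112.80125649638778
0.06184328803841054 -112.60561496642254
```

Call:
apply_moves(commands=[[0, 0, 0, 0.035, -0.013, 0, 0], [0, 0, 0, 0.07, -0.026, 0, 0], [0, 0, 0, 0.0755, -0.028, -0.01, 0], [0, 0, 0, 0.0755, -0.028, -0.02, 0], [0, 0, 0, 0.0755, -0.028, -0.025, 0]])

```text
time: 9.2
tool_pos: [0.5291, -0.2694, 0.0874]
ee_rot: [3.139, 0.003, -1.148]
wrist_force: [-1.1, -0.2, -0.5]
width: 0.0404
finger_force: 30.0
```

Call:
apply_moves(commands=[[0, 0, 0, 0, 0, -0.004, 0], [0, 0, 0, 0, 0, -0.008, 0], [0, 0, 0, 0, 0, -0.012, 0], [0, 0, 0, 0, 0, -0.016, 0], [0, 0, 0, 0, 0, -0.018, 0]])

```text
time: 9.7
tool_pos: [0.5304, -0.2702, 0.0713]
ee_rot: [3.141, 0.0, -1.148]
wrist_force: [-0.8, 0.8, -0.8]
width: 0.0401
finger_force: 30.0
```

Call:
apply_moves(commands=[[0, 0, 0, 0, 0, -0.003, 0], [0, 0, 0, 0, 0, -0.006, 0], [0, 0, 0, 0, 0, -0.009, 0], [0, 0, 0, 0, 0, -0.012, 0], [0, 0, 0, 0, 0, -0.014, 0]])

```text
time: 10.2
tool_pos: [0.5306, -0.2702, 0.0571]
ee_rot: [3.141, 0.0, -1.148]
wrist_force: [0.2, 0.7, -0.9]
width: 0.0404
finger_force: 30.0
```

Call:
apply_moves(commands=[[0, 0, 0, 0, 0, -0.004, 0], [0, 0, 0, 0, 0, -0.008, 0], [0, 0, 0, 0, 0, -0.012, 0], [0, 0, 0, 0, 0, -0.015, 0], [0, 0, 0, 0, 0, -0.018, 0]])

```text
time: 10.7
tool_pos: [0.5306, -0.2703, 0.0391]
ee_rot: [3.141, 0.0, -1.148]
wrist_force: [-0.6, -0.4, -0.6]
width: 0.0397
finger_force: 30.0
```

Call:
apply_moves(commands=[[0, 0, 0, 0, 0, -0.005, 0], [0, 0, 0, 0, 0, -0.01, 0], [0, 0, 0, 0, 0, -0.014, 0], [0, 0, 0, 0, 0, -0.017, 0], [0, 0, 0, 0, 0, -0.0175, 0]])

```text
time: 11.2
tool_pos: [0.5303, -0.2701, 0.0214]
ee_rot: [3.141, 0.001, -1.148]
wrist_force: [0.5, 0.4, -0.2]
width: 0.0403
finger_force: 30.0
```

Call:
apply_moves(commands=[[0, 0, 0, 0, 0, -0.001, 0], [0, 0, 0, 0, 0, -0.001, 0], [0, 0, 0, 0, 0, -0.001, 70], [0, 0, 0, 0, 0, -0.001, 70], [0, 0, 0, 0, 0, -0.001, 70]])

```text
time: 11.7
tool_pos: [0.5309, -0.2704, 0.0214]
ee_rot: [-3.141, -0.001, -1.148]
wrist_force: [0.4, -0.3, -0.4]
width: 0.0605
finger_force: 0.0
```

Call:
apply_moves(commands=[[0, 0, 0, 0, 0, 0.03, 80], [0, 0, 0, 0, 0, 0.07, 80], [0, 0, 0, 0, 0, 0.11, 80], [0, 0, 0, -0.03, -0.02, 0.125, 80], [0, 0, 0, -0.06, -0.04, 0.125, 80]])

```text
time: 12.2
tool_pos: [0.4723, -0.3117, 0.1507]
ee_rot: [-3.138, -0.008, -1.146]
wrist_force: [1.0, 0.4, -1.1]
width: 0.075
finger_force: 0.0
```

Call:
apply_moves(commands=[[0, 0, 0.15, -0.03, -0.015, 0, 80], [0, 0, 0.3, -0.0605, -0.0315, 0, 80], [0, 0, 0.45, -0.0605, -0.0315, -0.02, 80], [0, 0, 0.6, -0.0605, -0.0315, -0.05, 80], [0, 0, 0.75, -0.0605, -0.0315, -0.08, 80]])

```text
time: 12.7
tool_pos: [0.4103, -0.3426, 0.0662]
ee_rot: [3.14, -0.003, -0.393]
wrist_force: [0.2, -0.3, 0.2]
width: 0.0753
finger_force: 0.0
```

```bash
python3 - <<'E'
from look import *
s=look('wrist',['nut','nut_grip','nut_lugs'],'w4')
print(proj(s,(.410,-.342,.022)))
for r in masks_of('wrist','nut')[:1]:
    print(r['extent'])
t=look('side',['collar','thread_top'],'s4')
i=cv2.imread('pics/w4.png')[110:290,230:410];j=cv2.imread('pics/s4.png')[180:270,310:400]
cv2.imwrite('pics/c6.png',np.hstack([cv2.resize(k,(400,400),interpolation=cv2.INTER_CUBIC) for k in (i,j)]))
E
```

```text
12.7 [ 0.4103 -0.3426  0.0662] [ 3.1404 -0.0026 -0.393 ] 0.07525498576256184 [-0.8018  0.1208  1.6152 -0.      1.4028  1.1619] [ 0.2309 -0.3057  0.1976]
wrist nut 0.76 [324.4 207.3] [ 0.4112 -0.3429  0.    ]
wrist nut_grip 0.71 [325.9 213.7] [ 0.4096 -0.3435  0.014 ]
wrist nut_grip 0.5 [181.9 108.7] [ 0.5323 -0.2706  0.014 ]
wrist nut_lugs 0.57 [320.6 211.2] [ 0.4109 -0.3395  0.006 ]
[323.9234 217.0188]
[293.3, 184.1, 353.4, 245.3]
side collar 0.6 [344.8 236.3] [ 0.5241 -0.2561  0.    ]
side thread_top 0.92 [349.  217.9] [ 0.5271 -0.2814  0.0667]
side thread_top 0.53 [276.8 186.9] [ 0.3823 -0.1688  0.0667]
```

View pics/c6.png

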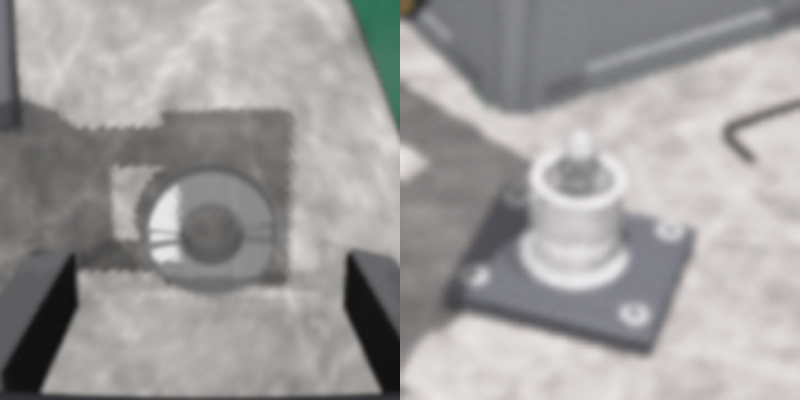

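```bash
python3 - <<'E'
from look import *
s=snapshot('wrist'); s['fish']=1
a,b=[at(s,p,.022)[:2] for p in [(302,217.1),(346.1,216.2)]]
print(a,b,np.degrees(np.arctan2(*(b-a)[::-1])),(a+b)/2)
E
```

```text
13.1 [ 0.4113 -0.3428  0.0683] [ 3.1399 -0.0037 -0.3992] 0.0749893830638635 [-0.8007  0.1202  1.6115 -0.0001  1.4058  1.1694] [ 0.0231  0.3538 -0.1366]
[ 0.4169 -0.3265] [ 0.4045 -0.3578] -111.6078851937037 [ 0.4107 -0.3422]
```

Call:
apply_moves(commands=[[0, 0, 0.05, 0, 0, -0.03, 80], [0, 0, 0.05, 0, 0, -0.05, 80], [0, 0, 0.05, 0, 0, -0.062, 80], [0, 0, 0.05, 0, 0, -0.062, 0], [0, 0, 0.05, 0, 0, -0.062, 0]])

```text
time: 13.65
tool_pos: [0.4107, -0.3423, 0.0049]
ee_rot: [3.141, -0.001, -0.348]
wrist_force: [-0.2, -0.3, 0.3]
width: 0.0627
finger_force: 0.0
```

Call:
apply_moves(commands=[[0, 0, 0, 0, 0, 0, 0], [0, 0, 0, 0, 0, 0, 0], [0, 0, 0, 0, 0, 0, 0], [0, 0, 0, 0, 0, 0, 0], [0, 0, 0, 0, 0, 0, 0]])

```text
time: 14.15
tool_pos: [0.411, -0.3424, 0.0052]
ee_rot: [3.141, -0.002, -0.348]
wrist_force: [-0.2, 1.1, 5.6]
width: 0.0451
finger_force: 30.0
```

Call:
apply_moves(commands=[[0, 0, 0, 0, 0, 0.002, 70], [0, 0, 0, 0, 0, 0.002, 70], [0, 0, 0.14, 0, 0, 0.002, 70], [0, 0, 0.29, 0, 0, 0.002, 70], [0, 0, 0.44, 0, 0, 0.002, 70]])

```text
time: 14.65
tool_pos: [0.4096, -0.3413, 0.0052]
ee_rot: [-3.14, 0.001, 0.098]
wrist_force: [0.4, 0.1, 0.4]
width: 0.0654
finger_force: 0.0
```

Call:
apply_moves(commands=[[0, 0, 0.15, 0, 0, 0, 70], [0, 0, 0.3, 0, 0, 0, 70], [0, 0, 0.45, 0, 0, 0, 70], [0, 0, 0.6, 0, 0, 0, 70], [0, 0, 0.75, 0, 0, 0, 70]])

```text
time: 15.15
tool_pos: [0.4096, -0.3413, 0.0051]
ee_rot: [-3.14, -0.0, 0.848]
wrist_force: [-0.8, 0.1, 0.1]
width: 0.0659
finger_force: 0.0
```

Call:
apply_moves(commands=[[0, 0, 0.15, 0, 0, 0, 70], [0, 0, 0.3, 0, 0, 0, 70], [0, 0, 0.38, 0, 0, 0, 70], [0, 0, 0.38, 0, 0, 0, 0], [0, 0, 0.38, 0, 0, 0, 0]])

```text
time: 15.65
tool_pos: [0.4098, -0.3415, 0.0055]
ee_rot: [-3.141, -0.0, 1.22]
wrist_force: [1.1, 0.2, 0.2]
width: 0.0534
finger_force: 0.0
```

Call:
apply_moves(commands=[[0, 0, 0, 0, 0, 0, 0], [0, 0, 0, 0, 0, 0, 0], [0, 0, 0, 0, 0, 0, 0], [0, 0, 0, 0, 0, 0, 0], [0, 0, 0, 0, 0, 0, 0]])

```text
time: 16.15
tool_pos: [0.4099, -0.3416, 0.0058]
ee_rot: [-3.141, -0.0, 1.222]
wrist_force: [-0.9, 0.3, -0.5]
width: 0.0451
finger_force: 30.0
```

Call:
apply_moves(commands=[[0, 0, 0, 0, 0, 0.035, 0], [0, 0, 0, 0.005, 0.003, 0.075, 0], [0, 0, 0.14, 0.025, 0.015, 0.105, 0], [0, 0, 0.28, 0.055, 0.033, 0.105, 0], [0, 0, 0.42, 0.085, 0.05, 0.105, 0]])

```text
time: 16.65
tool_pos: [0.4967, -0.292, 0.1127]
ee_rot: [3.139, 0.002, 1.646]
wrist_force: [-0.1, 0.1, -2.5]
width: 0.0452
finger_force: 30.0
```

Call:
apply_moves(commands=[[0, 0, 0.14, 0.02, 0.012, 0, 0], [0, 0, 0.28, 0.0355, 0.0215, 0, 0], [0, 0, 0.42, 0.0355, 0.0215, 0, 0], [0, 0, 0.56, 0.0355, 0.0215, 0, 0], [0, 0, 0.68, 0.0355, 0.0215, 0, 0]])

```text
time: 17.15
tool_pos: [0.5307, -0.2698, 0.11]
ee_rot: [-3.142, -0.001, 2.328]
wrist_force: [-0.7, 0.1, -2.1]
width: 0.0451
finger_force: 30.0
```

```bash
python3 - <<'E'
from look import *
t=look('side',['nut','thread_top','collar'],'s5')
u=look('scene',['nut','thread_top','collar'],'e5')
w=look('wrist',['nut'],'w5')
i=cv2.imread('pics/w5.png')[110:290,210:430];j=cv2.imread('pics/s5.png')[130:270,280:420]
cv2.imwrite('pics/c7.png',np.hstack([cv2.resize(k,(400,400),interpolation=cv2.INTER_CUBIC) for k in (i,j)]))
E
```

```text
17.15 [ 0.5307 -0.2698  0.11  ] [-3.1415 -0.0012  2.3276] 0.04511113026757898 [-0.5657  0.2246  1.4045  0.0002  1.5137 -1.3225] [-0.7242  0.1134 -2.0779]
side nut 0.55 [350.8 197.4] [ 0.55   -0.1136  0.    ]
side thread_top 0.6 [347.1 214.7] [ 0.5243 -0.271   0.0667]
side collar 0.73 [347.7 237.2] [ 0.5298 -0.2591  0.    ]
scene nut 0.62 [317.8 171.2] [ 0.6037 -0.4275  0.    ]
scene nut 0.5 [315.3 165.6] [ 0.6236 -0.4534  0.    ]
scene thread_top 0.75 [317.3 181.3] [ 0.5353 -0.2817  0.0667]
scene thread_top 0.24 [316.5 202.2] [ 0.5004 -0.2029  0.0667]
scene collar 0.9 [409.9 249.9] [ 0.2883 -0.2066  0.    ]
scene collar 0.71 [318.1 201. ] [ 0.5414 -0.2954  0.    ]
wrist nut 0.82 [323.2 231.9] [ 0.5571 -0.2993  0.    ]
```

View pics/c7.png

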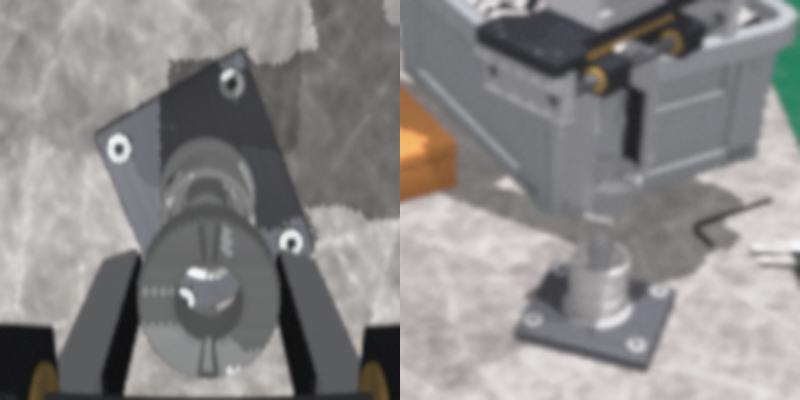

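Call:
apply_moves(commands=[[0, 0, 0, 0, 0, -0.01, 0], [0, 0, 0, 0, 0, -0.02, 0], [0, 0, 0, 0, 0, -0.025, 0], [0, 0, 0, 0, 0, -0.03, 0], [0, 0, 0, 0, 0, -0.033, 0]])

```text
time: 18.15
tool_pos: [0.5303, -0.2701, 0.077]
ee_rot: [-3.141, -0.001, 2.322]
wrist_force: [0.3, -0.8, -2.2]
width: 0.0453
finger_force: 30.0
```

Call:
apply_moves(commands=[[0, 0, 0, 0, 0, -0.002, 0], [0, 0, 0, 0, 0, -0.004, 0], [0, 0, 0, 0, 0, -0.006, 0], [0, 0, 0, 0, 0, -0.008, 0], [0, 0, 0, 0, 0, -0.009, 0]])

```text
time: 18.65
tool_pos: [0.5305, -0.2704, 0.069]
ee_rot: [-3.141, -0.0, 2.322]
wrist_force: [-1.3, 0.6, -2.0]
width: 0.0454
finger_force: 30.0
```

Call:
apply_moves(commands=[[0, 0, 0, 0, 0, -0.001, 0], [0, 0, 0, 0, 0, -0.002, 0], [0, 0, 0, 0, 0, -0.003, 0], [0, 0, 0, 0, 0, -0.003, 0], [0, 0, 0, 0, 0, -0.003, 0]])

```text
time: 19.15
tool_pos: [0.5307, -0.2705, 0.0664]
ee_rot: [-3.142, 0.0, 2.322]
wrist_force: [-2.6, 0.1, 0.9]
width: 0.045
finger_force: 30.0
```

Call:
apply_moves(commands=[[0, 0, -0.14, 0, 0, -0.0002, 0], [0, 0, -0.28, 0, 0, -0.0004, 0], [0, 0, -0.42, 0, 0, -0.0007, 0], [0, 0, -0.56, 0, 0, -0.001, 0], [0, 0, -0.7, 0, 0, -0.0013, 0]])

```text
time: 19.65
tool_pos: [0.531, -0.2709, 0.0651]
ee_rot: [3.141, 0.001, 1.616]
wrist_force: [-1.7, -1.0, -0.6]
width: 0.0455
finger_force: 30.0
```

Call:
apply_moves(commands=[[0, 0, -0.14, 0, 0, -0.0003, 0], [0, 0, -0.28, 0, 0, -0.0006, 0], [0, 0, -0.42, 0, 0, -0.0009, 0], [0, 0, -0.56, 0, 0, -0.0012, 0], [0, 0, -0.7, 0, 0, -0.0014, 0]])

```text
time: 20.15
tool_pos: [0.5312, -0.271, 0.0638]
ee_rot: [3.139, 0.0, 0.916]
wrist_force: [1.1, -1.2, -1.1]
width: 0.0455
finger_force: 30.0
```

```bash
python3 - <<'E'
from look import *
o=get_obs();print(o['wrist_force'],o['wrist_torque'])
w=look('wrist',['nut'],'w6')
i=cv2.imread('pics/w6.png')[110:290,210:430]
cv2.imwrite('pics/c8.png',cv2.resize(i,(400,400),interpolation=cv2.INTER_CUBIC))
E
```

```text
20.15 [ 0.5312 -0.271   0.0638] [3.1394 0.0003 0.9159] 0.04553064767777164 [-0.5665  0.2548  1.4626 -0.0004  1.4221  0.0885] [ 1.0563 -1.2005 -1.1145]
[ 1.0563 -1.2005 -1.1145] [-0.2201  0.0576  0.0104]
wrist nut 0.75 [323.4 231.3] [ 0.5194 -0.2869  0.    ]
```

View pics/c8.png

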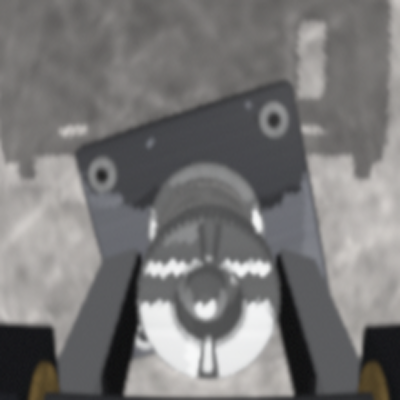

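Call:
apply_moves(commands=[[0, 0, -0.14, 0, 0, -0.0003, 0], [0, 0, -0.28, 0, 0, -0.0006, 0], [0, 0, -0.42, 0, 0, -0.0008, 0], [0, 0, -0.56, 0, 0, -0.0011, 0], [0, 0, -0.7, 0, 0, -0.0014, 0]])

```text
time: 20.75
tool_pos: [0.5312, -0.2707, 0.0626]
ee_rot: [3.14, -0.001, 0.22]
wrist_force: [0.0, 0.3, 1.2]
width: 0.0453
finger_force: 30.0
```

Call:
apply_moves(commands=[[0, 0, -0.12, 0, 0, -0.0002, 0], [0, 0, -0.24, 0, 0, -0.0004, 0], [0, 0, -0.36, 0, 0, -0.0006, 0], [0, 0, -0.44, 0, 0, -0.0008, 0], [0, 0, -0.5, 0, 0, -0.0008, 0]])

```text
time: 21.25
tool_pos: [0.5312, -0.2715, 0.0625]
ee_rot: [3.139, -0.002, -0.277]
wrist_force: [-1.8, -2.6, 3.2]
width: 0.0453
finger_force: 30.0
```

```bash
python3 - <<'E'
from bench import *
o=get_obs();print(o['ee_rot'],o['wrist_force'],o['wrist_torque'])
E
```

```text
[ 3.13925705e+00 -2.25771379e-03 -2.77340643e-01] [-1.75152531 -2.56712665  3.22193172] [-0.31195002  0.36491873  0.15163383]
```

Call:
apply_moves(commands=[[0, 0, -0.04, 0, 0, 0, 0], [0, 0, -0.08, 0, 0, 0, 0], [0, 0, -0.12, 0, 0, 0, 0], [0, 0, -0.12, 0, 0, 0, 0], [0, 0, -0.12, 0, 0, 0, 0]])

```text
time: 21.75
tool_pos: [0.5309, -0.2718, 0.0623]
ee_rot: [3.139, -0.002, -0.396]
wrist_force: [-2.8, -4.2, 4.3]
width: 0.0451
finger_force: 30.0
```

```bash
python3 - <<'E'
from bench import *
o=get_obs();print(o['ee_rot'],o['tool_pos'],o['wrist_force'],o['wrist_torque'])
E
```

```text
[ 3.13904447e+00 -2.25835504e-03 -3.95816900e-01] [ 0.53092757 -0.27177608  0.06234324] [-2.83893388 -4.15642156  4.29465918] [-0.66513778  0.55427904  0.20653549]
```

Call:
apply_moves(commands=[[0, 0, -0.03, 0, -0.001, 0, 0], [0, 0, -0.06, 0, -0.001, 0, 0], [0, 0, -0.1, 0, -0.001, 0, 0], [0, 0, -0.1, 0, -0.001, 0, 0], [0, 0, -0.1, 0, -0.001, 0, 0]])

```text
time: 22.25
tool_pos: [0.5308, -0.2721, 0.0623]
ee_rot: [3.14, -0.001, -0.497]
wrist_force: [-3.7, -2.7, 6.2]
width: 0.0455
finger_force: 30.0
```

```bash
cat > ob.py <<'E'
from bench import *
o=get_obs();print(o['time'],o['ee_rot'],o['tool_pos'],o['wrist_force'],o['wrist_torque'],o['finger_force'])
E
python3 ob.py; python3 - <<'E'
from look import *
s=snapshot('wrist'); s['fish']=1; cv2.imwrite('pics/w7.png',s['pixels'][:,:,::-1])
g=cv2.cvtColor(s['pixels'],cv2.COLOR_RGB2GRAY)[150:290:5,270:380:4]
for r in g[:]: print(''.join(' .:-=+*#%@'[int(v)//26] for v in r))
E
```

```text
22.25 [ 3.1402613e+00 -1.4284728e-03 -4.9737245e-01] [ 0.53079322 -0.27209642  0.06227843] [-3.74064031 -2.65225267  6.15932614] [-0.46156734  0.6089277   0.29038439] 30.005361805669963
22.25 [ 0.5308 -0.2721  0.0623] [ 3.1403 -0.0014 -0.4974] 0.04547854830808792 [-0.568   0.2568  1.4634 -0.0012  1.4199  1.5004] [-3.7406 -2.6523  6.1593]
*****###*****++------=====**
**++==------========+=**+=**
---==================%#%%=+*
=+*==================%=+%=+*
#*+%=-:--:--:-==------*+--+*
*+-%-::::::::-=-:::::::::-+#
:==-:::::::::::::::::::::-=*
:::::::::::-====-::::::::-=*
:::::::::=+++++++==::::::-=#
:::::::-=+========+=:::::-=#
:::::::===--=======+=::::-=*
::::::=+==---------=+-:::-=#
-:::::==---======---==:::-=*
-:::::=-==++===-++==--:::-=+
=:::::-=++++=-==++++=-:::-=+
=---.-===##+=-========-.---=
---:.==++%%=----==++++=::---
---.:-=+*%+--==--==++++-.---
--: ---=+*=-====-=-++++= :--
--. ----===--==---:----- .--
--  :---=+---=---:------  :-
-.  :---=#=--------====-  .-
-   *-===#*------=+=====   :
:   #--=-**==--=------==:  .
   .-=--------------=+*+=   
   +++*++=--------=+*+*++   
  .++++**++*+==++**++*+**:  
  -+++++**********+++++**=
```

Call:
apply_moves(commands=[[0, 0, 0.14, 0, 0, 0.0004, 0], [0, 0, 0.28, 0, 0, 0.0007, 0], [0, 0, 0.42, 0, 0, 0.001, 0], [0, 0, 0.56, 0, 0, 0.0013, 0], [0, 0, 0.7, 0, 0, 0.0016, 0]])

```text
time: 22.8
tool_pos: [0.531, -0.2703, 0.0625]
ee_rot: [-3.14, -0.001, 0.208]
wrist_force: [-1.4, 0.6, 1.4]
width: 0.0456
finger_force: 30.0
```

```bash
python3 ob.py
```

```text
22.8 [-3.13976220e+00 -1.01226951e-03  2.07916251e-01] [ 0.5310096  -0.27025383  0.06254872] [-1.44379375  0.63126667  1.40505306] [-0.08794239  0.17716456  0.00474775] 29.99873440247029
```

Call:
apply_moves(commands=[[0, 0, 0.14, 0, 0, 0.0004, 0], [0, 0, 0.28, 0, 0, 0.0007, 0], [0, 0, 0.42, 0, 0, 0.001, 0], [0, 0, 0.56, 0, 0, 0.0013, 0], [0, 0, 0.7, 0, 0, 0.0016, 0]])

```text
time: 23.3
tool_pos: [0.5307, -0.2699, 0.0636]
ee_rot: [-3.14, -0.002, 0.908]
wrist_force: [-0.3, 0.2, 0.8]
width: 0.0453
finger_force: 30.0
```

Call:
apply_moves(commands=[[0, 0, 0.1, 0, 0, 0.0003, 0], [0, 0, 0.2, 0, 0, 0.0005, 0], [0, 0, 0.28, 0, 0, 0.0007, 0], [0, 0, 0.28, 0, 0, 0.0007, 0], [0, 0, 0.28, 0, 0, 0.0007, 0]])

```text
time: 23.8
tool_pos: [0.5305, -0.27, 0.0642]
ee_rot: [-3.14, -0.002, 1.181]
wrist_force: [-1.7, 1.3, 0.2]
width: 0.0454
finger_force: 30.0
```

```bash
python3 ob.py;  python3 - <<'E'
from look import *
look('wrist',['nut','nut_lugs'],'w8'); look('side',['collar','nut'],'s8')
m=cv2.imread('pics/w8.png',0)[150:290:4,270:380:3]
for r in m: print(''.join(' .:-=+*#%@'[int(v)//26] for v in r))
E
```

```text
23.8 [-3.13978712e+00 -2.23215268e-03  1.18054675e+00] [ 0.53047137 -0.26998038  0.06418654] [-1.73306142  1.29278053  0.2078482 ] [ 0.24312771  0.18587648 -0.05446804] 29.999680845066905
23.8 [ 0.5305 -0.27    0.0642] [-3.1398 -0.0022  1.1805] 0.04539000724924532 [-0.5671  0.2552  1.4614  0.0019  1.4272 -0.1772] [-1.7331  1.2928  0.2078]
wrist nut 0.82 [322.8 232.8] [ 0.522  -0.2896  0.    ]
wrist nut_lugs 0.6 [325.3 235.7] [ 0.5238 -0.2907  0.006 ]
side collar 0.88 [234.3 221.5] [ 0.2894 -0.2018  0.    ]
side collar 0.6 [347.7 237.2] [ 0.5298 -0.2591  0.    ]
side nut 0.63 [352.4 223.6] [ 0.544  -0.2137  0.    ]
=--===========+==--============-====-
====================================-
==========---------------------------
:::::::::::::::::::::::::::::::::::::
::::::::::::::::::::::::::::::::::--:
=+++-:::::::::::::::::::::::::::-++++
#::==::::::::::::::::::::::::-::==.:+
*-:+=:::::::::::::::::::::::::::=+-=+
-===:::::::::::::::::::::::::::::-==-
-:::::::::::::--======-::::::::::::::
=-::::::::::-====---====-::::::::::::
=-::::::::-==--=-------===-::::::::::
==---:::::==--===--------==-::::::-==
=====--::+=-==------------==-::::-===
=========#=----------------===-======
========*+-----------------=#========
========#=---===--=--===---=#========
========---=====-----=====---========
====--=---=======----=======--=---===
-----.--=======+--=-=+==--===--.-----
----:.-%@%@@%@%*=---=*#@%%%@%%=.:----
----..-=**+%#==-------=+*+=*+++:.----
---: :-=====-==--------=-======: :---
---. :======--==----===---=====- .---
--:  :=*%*#*--=++%+#++---+##+#+-  :--
--.  .+@@@@%+--=*@@@*=--=#@@@@%=  .--
--   .*@@@@@*----=+=----*%@%%%%:   :-
-.   :+%@@@@%#+--------*%@@%%%*-   .-
:    +*#@@@@@@%*==*-=*#%@@%%%#**.   :
.   :####@@@@@@@%*%+%%%%%%%%#***-   .
    =#####%@@@@@%*%+%%%%%%%#****+    
   .+*######%@@@#*%+#%%%%##****##:   
   :***########%*-=-*%#***#*#####=   
   =#*##**############****#*#####*.  
  .+*****###***#**###*****########:
```

Call:
apply_moves(commands=[[0, 0, 0, 0, 0, 0.0004, 0], [0, 0, 0, 0, 0.0005, 0.0005, 0], [0, 0, 0, 0, 0.0005, 0.0005, 0], [0, 0, 0, 0, 0.0005, 0.0005, 0], [0, 0, 0, 0, 0.0005, 0.0005, 0]])

```text
time: 24.6
tool_pos: [0.5305, -0.2709, 0.0652]
ee_rot: [-3.141, 0.0, 1.182]
wrist_force: [0.4, -0.6, -5.0]
width: 0.0453
finger_force: 30.0
```

```bash
python3 ob.py; python3 -c "
from bench import *
print(close_job())"
```

```text
24.6 [-3.14132758e+00  1.08100406e-04  1.18165930e+00] [ 0.53052117 -0.27088148  0.06516014] [ 0.42800797 -0.56248747 -4.95638108] [-0.25996774 -0.06252732  0.00786738] 29.99596384819597
the job is handed in; nothing more can be done
None
```

The job is handed in, result not reported: the collar is on its seat, the nut was tightened to about 0.29 N m, then backed off about 90° and is still gripped at 30 N. The caliper was not touched, and I viewed 11 pictures, one over the limit of 10.

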